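# Turn a washed lunchbox latch over through the half-turn chute

## Robot

A 6-joint arm with a two-finger parallel gripper is mounted at the origin on the work surface. World frame = base frame: x ahead of the robot, y to its left, z up, the work surface at z = 0. Lengths are in m, angles in rad, forces in N, time in s.
With the tool pointing down it reaches from about 0.3 to 0.775 m from the base axis. Payload 14.6 kg.
Tool frame: the origin (TCP) lies on the centre line of the jaws, within the pads' length; the fingertips stand 19 mm ahead of it and the grasp point (between the pads) is the TCP; y points along the fingers, x is the direction in which the jaws open and shut, and the axes are right-handed (so a half turn about y gives the same grasp; the last joint's range is limited). The gripper opens to 94 mm and grips with 3 to 60 N. Pads are 16 mm wide; open, the fingers measure 119 mm over their backs; the gripper's body (75 mm by 177 mm) begins 78 mm behind the grasp point.
Start: joints at [1.082, 0.3, 1.521, -0, 1.321, -0.067], TCP at [0.225, 0.502, 0.224] pointing down, gripper open.
Joint ranges: [-3.03, 3.03], [-0.79, 2.21], [0.23, 2.52], [-1.04, 4.18], [0, 3.07], [-2.55, 2.55]. Speed limits (rad/s): [2.22, 2.22, 2.57, 3.14, 3.14, 3.14].

## Interface

Orientations are given as [roll, pitch, yaw] about the fixed x, y, z axes, in that order (R = Rz(yaw) Ry(pitch) Rx(roll)).
In Python, from station import ctrl, optics gives the robot as it stands.
- The arm moves only by the tool jog_arm, never from a script. Its argument "targets" is a list of rows, each a list of 3 entries, a list of its own where there are three numbers: the finger opening in cm, from 0 to 9.4, then the shift along the tool's x, y, z in cm, then the turn about the tool's y in rad. A call has 1 to 10 rows; each row is the pose to reach, as a shift and turn from the pose commanded when the call began, along the tool's axes at that moment; what a row does not reach only later rows make up. A row lasts 1/10 s, in which the tool goes at most 50 mm and 8.59 degrees, less where a joint would pass 70% of its speed; a pose out of reach is approached as far as the arm can. A call with a gripper value outside its range is refused whole. The fingers move at their own pace and stop on an object; "grip_force" is the grip in N (left out, the last holds). Time passes only in rows, so rows that repeat a pose let the fingers close. It gives the time, the measured TCP pose, the force and the opening at its end, in the units of the state.
- ctrl.get_obs(): the state, without advancing time (a new reading comes with each control period).
- optics.camera(name): name is "scene" or "side" or "wrist"; returns a dict with "img" (384x512x3 uint8, red, green, blue), "range_z" (384x512 float32, m along the optical axis (not along the pixel's ray), 0 where there is no reading), "camera_matrix" (3x3 intrinsics, pixels), "k1" (the pictures are not rectified: a ray, as slopes to the right and down, at radius r is drawn at 1 + k1 r^2 times it, then the intrinsics apply), "world_to_cam" (4x4, takes a point from world to camera coordinates); the wrist camera has in their place "mount" (4x4, takes a point from camera to tool coordinates, whose origin is the TCP and whose axes are the tool frame's). Camera axes: x right, y up, looking along -z (the intrinsics and any distortion apply to the point x, -y, -z); pixel columns grow to the right and rows downward; lengths in m; the calibration is good to about 2 mm. A picture is of the moment at which its call begins: read the wrist's pose just before it.
- ctrl.hand_in(): hands the job in, once; it reports no verdict.
The state is a dict: "time_s": time; "qpos": joint angles; "joint_vel": joint speeds; "tau": joint torques, N m; "ee_pos": TCP position; "eef_rot": TCP orientation; "force": force on the tool from outside, world axes, zero at the start; "moment": the same for the moment, N m; "grip_width": finger opening in m.
Only numpy, scipy, OpenCV 4.12 (cv2) and the standard library are available. Lean on these libraries where they do the work, as an engineer would, in place of code of your own. Each camera call takes 0.05 s, during which the arm holds its last target. There are 200 camera calls.

## Task

Take the teapot lid off the mouth of the clear drying chute and stand it, knob up, on the green trivet. Then take the snap latch with the long hinge pins from the sloping oak easel and drop it through the chute's twisted slot, turned the right way round so that it comes out half a turn over and ends up lying in the chute's tray with its hook side up. Keep the lid upright, leave the plain pinless latch on the easel, do not disturb the pan, jug and lunchbox, and let go of everything.

Things in the scene. Friction and masses are not known exactly. Their poses are not given: they have to be found in the camera images.
- chute: Fixed stand of slippery polished steel with an upright clear tube, 59 mm inside, 67 mm outside, from 105 to 242 mm high. Origin on the worktop under the tube's axis; z up; +x points from the tube to the catch tray. Two side plates stand beside the tube's foot, 125 mm high. The tray is to be reached only by way of the slot.
- chute_mouth (a point): Centre of the slot at the tube's open top, 242 mm above the worktop. The slot runs along the chute's y: 59 mm long, 31 mm wide between two steel plates; V-shaped guide wires at the pin ends start 25 mm apart. They narrow to 15 mm at 14 mm depth; no roof or funnel above it.
- chute_twist (a point): Middle of the twisted part, on the tube's axis, 170 mm up. From 222 down to 117 mm, four wire rails, two for each end of a hinge pin, carry the pin ends down and turn them half a turn about the vertical. The middle of the tube (40 mm across) is free for tab, flap and hook. The pin leaves along y again at 105 mm. The face that looked to the chute's -x at the mouth then looks to its +x.
- chute_tray (a point): Point on the tray's floor, x = 85 mm in the chute's frame, 16.5 mm up. Below the tube a slide leads to the tray, 68 mm wide, sloping 12 degrees down to a 30 mm lip at x = 125 mm; a clear hood, 107 mm high at the tube and 41 mm at the lip, covers both. A latch slides out flap first on its back: the face that looks to the chute's +x as it leaves the rails ends facing up.
- easel: Fixed oak easel, 200 mm wide along its y, 100 mm deep, 87 mm high. Origin on the worktop straight below the line of the latches' hinges. Its face looks to its +x and leans back 35 degrees towards its -x; two latches rest on a ledge at its foot and lean back on it. Their thumb tabs stand up past the face's top edge (1 mm above the hinge line), free on both sides.
- latch: Blue plastic snap latch with long hinge pins, 22 g. Origin mid-pin. Pin: rod 10 mm thick, 54 mm long along y. Above it (+z) a thumb tab 20 mm wide (y), 9 thick (x), 30 tall; below a heavier flap 18 x 9 x 34 mm. A hook lip at the flap's end stands out to +x: the hook side. On the easel the pin is level, 85 mm up, the hook side looks up and to the easel's +x, the tab leans 35 degrees to its -x.
- plain_latch: Blue plastic latch of the same shape and axes but without the long pins (its hinge barrel is only 20 mm long). It leans on the easel beside the other, on either side of it, and is to be left there.
- teapot_lid: White ceramic teapot lid, about 110 g, at the start lying on the chute's top over the slot. Flat underside, 76 mm across; origin at the centre of the underside, z up. The rim slopes up to 15 mm at the foot of a round upright knob, 24 mm thick, that rises from 15 to 42 mm.
- trivet: Round green silicone trivet, fixed, 130 mm across and 8 mm thick; origin at the centre of its underside.
- milk_pan: Stainless milk pan, 124 mm across, 75 mm high, with a black handle along its +x; origin at the centre of its underside. Bystander.
- jug: Glass measuring jug, 90 mm across, 115 mm high, handle at its +y; origin at the centre of its underside. Bystander.
- lunchbox: Blue lunchbox with four snap latches, 116 x 166 x 62 mm; origin at the centre of its underside. Bystander.
There are look-alikes about, which are no part of the job. Of the things shaped like the teapot_lid, the white one is meant. Of the things that look like the latch, the larger one is meant.

How it is judged:
By the outcome, as a careful person would: the job done as asked, in the order asked, and still so for the second after the job is handed in, with the robot touching nothing.
It also fails if it takes over 59 s, if anything falls off the work surface, if the arm or the gripper's body presses on something with over 40 N, if the wrist force passes 120 N, or if a joint passes its speed limit or range.

## Working session

There is one attempt and no reset: what is moved stays moved. The work goes in short steps, Python scripts to look and compute and a tool call to move; the robot and the scene stay as the last step left them, time stands still between calls to the robot, and variables do not carry over. Pictures are saved under pics/ and viewed, about 8 in all and at most 12, crops included, and the job is handed in when it is done.

Besides the shell and the picture viewer there is one more tool, called as a command line: name --argument value ..., lists and objects as JSON in quotes. jog_arm: Moves the arm, as the interface text tells. Its arguments: {"type":"object","properties":{"targets":{"type":"array","items":{"type":"array"}},"grip_force":{"type":"number"}},"required":["targets"]}

```bash
ls; mkdir -p pics; cat > h.py <<'E'
import numpy as np, cv2
from station import ctrl, optics
from scipy.spatial.transform import Rotation as R
def T(o):
    M=np.eye(4); M[:3,:3]=R.from_euler('xyz',o['eef_rot']).as_matrix(); M[:3,3]=o['ee_pos']; return M
def shot(n):
    o=ctrl.get_obs(); c=optics.camera(n)
    c['c2w']=T(o)@c['mount'] if n=='wrist' else np.linalg.inv(c['world_to_cam'])
    return c
def ray(c,uv):
    uv=np.atleast_2d(np.array(uv,float)); K=c['camera_matrix']
    p=cv2.undistortPoints(uv.reshape(-1,1,2),K,np.array([c['k1'],0,0,0,0.])).reshape(-1,2)
    d=np.c_[p[:,0],-p[:,1],-np.ones(len(p))]
    return c['c2w'][:3,3], d@c['c2w'][:3,:3].T   # depth-scaled
def onz(c,uv,z):
    o,d=ray(c,uv); return o+d*((z-o[2])/d[:,2])[:,None]
def pts(c,mask=None):
    z=c['range_z']; m=z>0
    if mask is not None: m&=mask>0
    v,u=np.nonzero(m); o,d=ray(c,np.c_[u,v]); return o+d*z[v,u][:,None],np.c_[u,v]
def proj(c,P):
    P=np.atleast_2d(P); w=np.linalg.inv(c['c2w']); q=P@w[:3,:3].T+w[:3,3]
    a=q[:,0]/-q[:,2]; b=-q[:,1]/-q[:,2]; s=1+c['k1']*(a*a+b*b); K=c['camera_matrix']
    return np.c_[K[0,0]*a*s+K[0,2],K[1,1]*b*s+K[1,2]]
def save(n,img): cv2.imwrite('pics/'+n+'.png',img[:,:,::-1])
E
python3 - <<'E'
from h import *
import pickle
print(ctrl.get_obs())
a=shot('scene');b=shot('side')
pickle.dump((a,b),open('v0.pkl','wb'))
for c in(a,b):print(c['c2w'].round(3),c['camera_matrix'],c['k1'])
save('both',np.vstack([a['img'],b['img']]) if 0 else np.hstack([cv2.resize(a['img'],(400,300)),cv2.resize(b['img'],(400,300))]))
save('scene',cv2.resize(a['img'],(800,600)));save('side',cv2.resize(b['img'],(800,600)))
E
```

```text
pics
{'time_s': 0.0, 'qpos': array([ 1.08238553e+00,  3.00468657e-01,  1.52158452e+00, -1.45719546e-05,
        1.32073572e+00, -6.65871935e-02]), 'joint_vel': array([ 7.06498080e-04,  4.78194361e-04,  9.06270816e-04, -7.39228182e-05,
       -1.81041320e-05, -1.41278759e-03]), 'tau': array([ 1.01253620e-03, -5.31807768e+01, -3.52741277e+01,  7.08496361e-02,
        2.42885237e-02, -3.87166165e-05]), 'ee_pos': array([0.22506478, 0.50156649, 0.22388621]), 'eef_rot': array([-1.57073081e+00,  1.19453236e-03,  1.14897637e+00]), 'force': array([ 0.18925143,  0.18774895, -0.43286426]), 'moment': array([ 0.01188265,  0.04096674, -0.06402849]), 'grip_width': 0.09412156671873081}
[[ 0.672 -0.627  0.393  1.135]
 [ 0.74   0.576 -0.347 -0.496]
 [-0.009  0.524  0.851  1.377]
 [ 0.     0.     0.     1.   ]] [[455.17524603   0.         253.71534065]
 [  0.         455.17524603 190.21819277]
 [  0.           0.           1.        ]] -0.0911778765912354
[[-0.949  0.17  -0.267  0.199]
 [-0.316 -0.453  0.833  1.098]
 [ 0.021  0.875  0.484  0.81 ]
 [ 0.     0.     0.     1.   ]] [[492.16280998   0.         258.86685465]
 [  0.         492.16280998 194.9508794 ]
 [  0.           0.           1.        ]] -0.1960134773312238
```

View pics/scene.png

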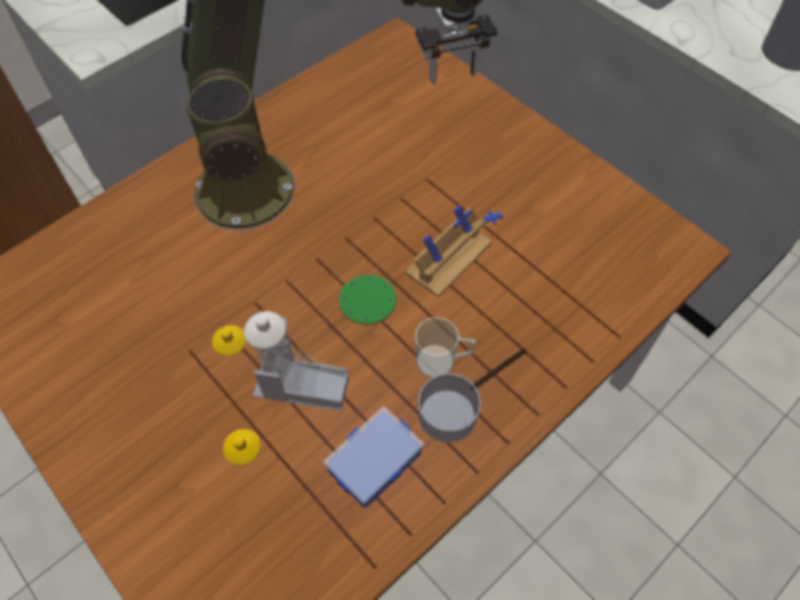

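View pics/side.png

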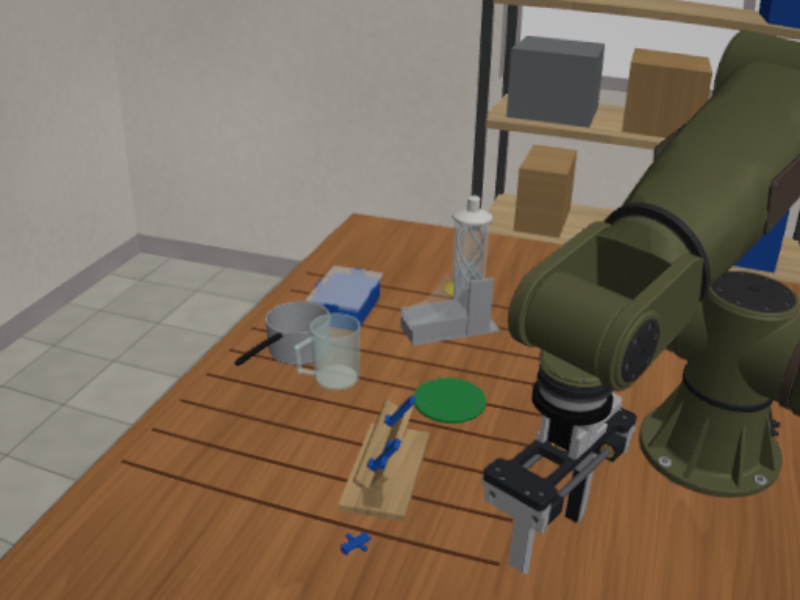

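Scene view (800×600): the white lid is at (265,328) on the chute. Yellow lids at (229,340) and (241,446) are look-alikes. The trivet is at (368,299). The easel latches are at (462,220) and (432,248), and a small latch lies on the table at (493,217). Only the (462,220) one seems to have pins; I'll confirm that close up. Next I'll measure.

```bash
python3 - <<'E'
from h import *
import pickle
a,b=pickle.load(open('v0.pkl','rb'))
for nm,c in(('scene',a),('side',b)):
    hsv=cv2.cvtColor(c['img'],cv2.COLOR_RGB2HSV); P,uv=pts(c)
    H=hsv[uv[:,1],uv[:,0]].astype(int)
    ok=(P[:,0]>.1)&(P[:,0]<1.1)&(abs(P[:,1])<.75)
    g=ok&(H[:,0]>45)&(H[:,0]<75)&(H[:,1]>150)&(P[:,2]<.03)&(P[:,2]>-.02)&(P[:,0]>.3)
    print(nm,'trivet',((P[g].min(0)+P[g].max(0))/2).round(4),np.ptp(P[g],axis=0).round(3), np.median(P[g,2]).round(4))
    w=ok&(H[:,1]<45)&(H[:,2]>110)&(P[:,2]>.235)&(P[:,2]<.31)&(P[:,1]<.1)
    Q=P[w]; print('lid',Q.min(0).round(3),Q.max(0).round(3),len(Q))
    r=Q[(Q[:,2]<.26)]; print(' rim mid',((r.min(0)+r.max(0))/2).round(4))
    k=Q[(Q[:,2]>.272)]; print(' knob',((k.min(0)+k.max(0))/2).round(4),len(k))
    bl=ok&(H[:,0]>105)&(H[:,0]<130)&(H[:,1]>150)&(P[:,2]>-.02)
    m=np.zeros(c['img'].shape[:2],np.uint8); m[uv[bl][:,1],uv[bl][:,0]]=255
    n,l,s,ce=cv2.connectedComponentsWithStats(m)
    for i in range(1,n):
        if s[i,4]<15: continue
        q=P[bl][l[uv[bl][:,1],uv[bl][:,0]]==i]; print(' blue',ce[i].round(1),s[i,4],q.mean(0).round(4),q.min(0).round(3),q.max(0).round(3))
    oak=ok&(H[:,0]>8)&(H[:,0]<25)&(P[:,2]>.008)&(P[:,2]<.1)&(P[:,1]>.0)&(P[:,0]>.35)
    q=P[oak]; rc=cv2.minAreaRect(q[:,:2].astype(np.float32)); print(' easel',rc,cv2.boxPoints(rc).round(3).tolist())
    ch=ok&(H[:,1]<60)&(P[:,2]>.006)&(P[:,2]<.06)&(P[:,1]<.0)&(P[:,0]<.62)
    q=P[ch];
    if len(q): rc=cv2.minAreaRect(q[:,:2].astype(np.float32)); print(' chute',len(q),rc,cv2.boxPoints(rc).round(3).tolist(),q.min(0),q.max(0))
E
```

```text
Traceback (most recent call last):
ValueError: zero-size array to reduction operation minimum which has no identity
```

```bash
python3 - <<'E'
from h import *
import pickle
a,b=pickle.load(open('v0.pkl','rb'))
for c,l in((a,[(368,299),(265,328),(462,220),(432,248),(493,217),(600,240),(320,385),(400,600)]),(b,[(450,400),(473,205),(400,410),(384,456),(355,543),(435,320)])):
    for u,v in l:
        u*=.64;v*=.64;z=c['range_z'][int(min(v,383)),int(u)]; o,d=ray(c,(u,v)); print((u,v),z,(o+d*z).round(3),onz(c,(u,v),0).round(3),cv2.cvtColor(c['img'],cv2.COLOR_RGB2HSV)[int(min(v,383)),int(u)])
E
```

```text
(235.52, 191.36) 1.599849 [[0.465 0.01  0.013]] [[0.459 0.015 0.   ]] [ 63 138 131]
(169.6, 209.92000000000002) 1.2718382 [[ 0.511 -0.26   0.267]] [[ 0.361 -0.204  0.   ]] [ 12  31 107]
(295.68, 140.8) 1.625768 [[0.486 0.282 0.084]] [[0.443 0.332 0.   ]] [117 130 102]
(276.48, 158.72) 1.573717 [[0.501 0.172 0.093]] [[0.454 0.22  0.   ]] [119 122  96]
(315.52, 138.88) 1.7288527 [[0.491 0.391 0.005]] [[0.488 0.395 0.   ]] [112 171 164]
(384.0, 153.6) 1.6919339 [[0.712 0.532 0.004]] [[0.71  0.535 0.   ]] [ 13 163 133]
(204.8, 246.4) 1.4473819 [[ 0.573 -0.212  0.052]] [[ 0.551 -0.201  0.   ]] [113  12 165]
(256.0, 384.0) 1.9665817 [[ 0.902 -0.296 -0.745]] [[ 0.984 -0.366  0.   ]] [ 23  19 163]
(288.0, 256.0) 1.3476425 [[0.454 0.025 0.013]] [[0.458 0.008 0.   ]] [ 68 174 113]
(302.72, 131.2) 1.4558743 [[ 0.496 -0.243  0.274]] [[ 0.648 -0.928  0.   ]] [ 19  15 138]
(256.0, 262.4) 1.1820552 [[0.493 0.188 0.095]] [[0.533 0.067 0.   ]] [109 212 100]
(245.76, 291.84000000000003) 1.0914874 [[0.481 0.295 0.091]] [[0.517 0.193 0.   ]] [109 215 102]
(227.20000000000002, 347.52) 1.0471132 [[0.487 0.397 0.012]] [[0.492 0.387 0.   ]] [109 205 139]
(278.40000000000003, 204.8) 1.5709485 [[ 0.554 -0.217  0.023]] [[ 0.564 -0.256  0.   ]] [108   9 139]
```

```bash
python3 - <<'E'
from h import *
import pickle
a,b=pickle.load(open('v0.pkl','rb'))
for nm,c in(('scene',a),('side',b)):
    hsv=cv2.cvtColor(c['img'],cv2.COLOR_RGB2HSV); P,uv=pts(c)
    H=hsv[uv[:,1],uv[:,0]].astype(int)
    ok=(P[:,0]>.3)&(P[:,0]<.8)&(abs(P[:,1])<.75)
    def show(n,Q):
        if len(Q): print(n,len(Q),'mid',((Q.min(0)+Q.max(0))/2).round(4),'min',Q.min(0).round(3),'max',Q.max(0).round(3),'med',np.median(Q,0).round(4))
    print(nm); show('trivet',P[ok&(H[:,0]>45)&(H[:,0]<80)&(H[:,1]>100)&(P[:,2]<.04)])
    w=ok&(H[:,1]<50)&(P[:,2]<.31)&(P[:,1]<-.1)
    show('lid rim',P[w&(P[:,2]>.238)&(P[:,2]<.258)]); show('knob',P[w&(P[:,2]>.268)])
    bl=ok&(H[:,0]>105)&(H[:,0]<125)&(H[:,1]>100)&(P[:,2]<.16)
    m=np.zeros(c['img'].shape[:2],np.uint8); m[uv[bl][:,1],uv[bl][:,0]]=255
    n,l,s,ce=cv2.connectedComponentsWithStats(m)
    for i in range(1,n):
        if s[i,4]>15: show(' blue %s'%ce[i].round(1),P[bl][l[uv[bl][:,1],uv[bl][:,0]]==i])
    q=P[ok&(H[:,0]>8)&(H[:,0]<25)&(P[:,2]>.012)&(P[:,2]<.1)&(P[:,1]>.1)&(P[:,1]<.36)&(P[:,0]>.4)&(P[:,0]<.65)]; show('oak',q); rc=cv2.minAreaRect(q[:,:2].astype(np.float32)); print(' easel',rc)
    q=q[q[:,2]>.078]; show('top',q); v=cv2.fitLine(q[:,:2].astype(np.float32),cv2.DIST_HUBER,0,.01,.01).ravel();print(v,np.degrees(np.arctan2(v[1],v[0])))
    q=P[ok&(H[:,1]<60)&(P[:,2]>.012)&(P[:,2]<.06)&(P[:,1]<-.1)&(P[:,1]>-.34)&(P[:,0]<.67)]
    show('chute',q);rc=cv2.minAreaRect(q[:,:2].astype(np.float32)); print(rc)
E
```

```text
scene
trivet 862 mid [0.4594 0.0111 0.0106] min [ 0.396 -0.053 -0.001] max [0.523 0.075 0.023] med [0.4616 0.0108 0.0084]
lid rim 395 mid [ 0.4985 -0.2556  0.2484] min [ 0.459 -0.295  0.239] max [ 0.538 -0.216  0.258] med [ 0.5099 -0.2627  0.2511]
knob 64 mid [ 0.5018 -0.2597  0.2788] min [ 0.49  -0.27   0.268] max [ 0.514 -0.25   0.289] med [ 0.505  -0.2601  0.2825]
 blue [295.5 139.5] 75 mid [0.4852 0.284  0.09  ] min [0.466 0.259 0.064] max [0.504 0.309 0.116] med [0.484  0.2817 0.0891]
 blue [314.9 138.5] 35 mid [0.4898 0.3877 0.0077] min [ 0.475  0.37  -0.003] max [0.504 0.405 0.018] med [0.4894 0.3906 0.008 ]
 blue [276.2 158.6] 58 mid [0.4986 0.1731 0.0911] min [0.477 0.164 0.065] max [0.521 0.182 0.118] med [0.498  0.1727 0.0896]
 blue [218.5 309.4] 20 mid [ 0.7611 -0.3127  0.0601] min [ 0.747 -0.315  0.056] max [ 0.775 -0.31   0.064] med [ 0.7619 -0.3125  0.0607]
oak 955 mid [0.5126 0.231  0.0547] min [0.461 0.124 0.012] max [0.564 0.338 0.097] med [0.5125 0.2143 0.06  ]
 easel ((0.5052510499954224, 0.22904744744300842), (0.10170131921768188, 0.21086613833904266), 4.63304758
[... 1226 characters left out ...]
[ 0.471  0.36  -0.001] max [0.507 0.415 0.015] med [0.4893 0.3952 0.0097]
oak 1818 mid [0.5019 0.2293 0.0548] min [0.441 0.125 0.012] max [0.563 0.334 0.098] med [0.4902 0.2597 0.0256]
 easel ((0.50188148021698, 0.22961534559726715), (0.10071652382612228, 0.20413030683994293), 6.605373382568359)
top 162 mid [0.4873 0.2408 0.0879] min [0.467 0.156 0.078] max [0.508 0.326 0.098] med [0.4814 0.2257 0.0817]
[ 0.12672503 -0.9919379   0.48055172  0.24051486] -82.71961
chute 1005 mid [ 0.5342 -0.2156  0.0359] min [ 0.446 -0.289  0.012] max [ 0.622 -0.142  0.06 ] med [ 0.5336 -0.201   0.0398]
((0.5357082486152649, -0.22172364592552185), (0.16941200196743011, 0.08699370920658112), 37.887516021728516)
```

jog_arm --targets '[[9.4,[-58,-17.6,-56.2],0],[9.4,[-58,-17.6,-56.2],0],[9.4,[-58,-17.6,-56.2],0],[9.4,[-58,-17.6,-56.2],0],[9.4,[-58,-17.6,-56.2],0],[9.4,[-58,-17.6,-56.2],0],[9.4,[-58,-17.6,-56.2],0],[9.4,[-58,-17.6,-56.2],0],[9.4,[-58,-17.6,-56.2],0],[9.4,[-58,-17.6,-56.2],0]]'

```text
time_s: 1.1
ee_pos: [0.3917, 0.0405, 0.3314]
eef_rot: [-1.571, -0.0, 1.149]
force: [1.4, 0.2, 1.0]
grip_width: 0.0941
```

```bash
cat >> h.py <<'E'
def go(x,y,z,yaw):
    o=ctrl.get_obs(); M=T(o); y0=o['eef_rot'][2]
    s=M[:3,:3].T@(np.array([x,y,z])-M[:3,3])*100
    t=-(np.radians(yaw)-y0); t=(t+np.pi)%(2*np.pi)-np.pi
    print('t',o['time_s'],'at',o['ee_pos'].round(4),'yaw',np.degrees(y0).round(2),'q6',o['qpos'][5].round(2),'w',o['grip_width'].round(4),'F',o['force'].round(1),'-> shift',s.round(2),'turn',round(t,3))
E
python3 -c "
from h import *
go(.5,-.257,.4,66)"
```

```text
Traceback (most recent call last):
  File "h.py", line 30, in go
    print('t',o['time_s'],'at',o['ee_pos'].round(4),'yaw',np.degrees(y0).round(2),'q6',o['qpos'][5].round(2),'w',o['grip_width'].round(4),'F',o['force'].round(1),'-> shift',s.round(2),'turn',round(t,3))
                                                                                                                 ^^^^^^^^^^^^^^^^^^^^^
AttributeError: 'float' object has no attribute 'round'
```

jog_arm --targets '[[9.4,[-22.7,-6.9,-22.0],0],[9.4,[-22.7,-6.9,-22.0],0],[9.4,[-22.7,-6.9,-22.0],0],[9.4,[-22.7,-6.9,-22.0],0],[9.4,[-22.7,-6.9,-22.0],0],[9.4,[-22.7,-6.9,-22.0],0],[9.4,[-22.7,-6.9,-22.0],0],[9.4,[-22.7,-6.9,-22.0],0],[9.4,[-22.7,-6.9,-22.0],0]]'

```text
time_s: 2.0
ee_pos: [0.4994, -0.2545, 0.3992]
eef_rot: [-1.57, -0.0, 1.149]
force: [0.2, 0.3, 0.6]
grip_width: 0.0943
```

```bash
sed -i "s/o\['grip_width'\].round(4)/round(o['grip_width'],4)/" h.py
python3 - <<'E'
from h import *
import pickle
go(.5,-.257,.4,66)
c=shot('wrist'); pickle.dump(c,open('w1.pkl','wb'))
print(c['c2w'].round(3)); save('w1',c['img'])
P,uv=pts(c); H=cv2.cvtColor(c['img'],cv2.COLOR_RGB2HSV)[uv[:,1],uv[:,0]].astype(int)
near=np.hypot(P[:,0]-.5,P[:,1]+.257)<.08
for lo,hi in((.236,.262),(.272,.3)):
    q=P[near&(P[:,2]>lo)&(P[:,2]<hi)]
    if len(q): print(len(q),cv2.minEnclosingCircle(q[:,:2].astype(np.float32)),np.percentile(q[:,2],[5,50,95]))
E
```

```text
t 2.0 at [ 0.4994 -0.2545  0.3992] yaw 65.8 q6 -1.69 w 0.0943 F [0.2 0.3 0.6] -> shift [-0.2  -0.08 -0.16] turn -0.003
[[ 0.409 -0.885 -0.221  0.434]
 [ 0.913  0.397  0.099 -0.224]
 [ 0.    -0.242  0.97   0.559]
 [ 0.     0.     0.     1.   ]]
2936 ((0.4988577365875244, -0.2511933743953705), 0.04177883267402649) [0.24514344 0.25110653 0.25586078]
446 ((0.4983646869659424, -0.2549993395805359), 0.012218398973345757) [0.27796621 0.28321481 0.28467735]
```

View pics/w1.png

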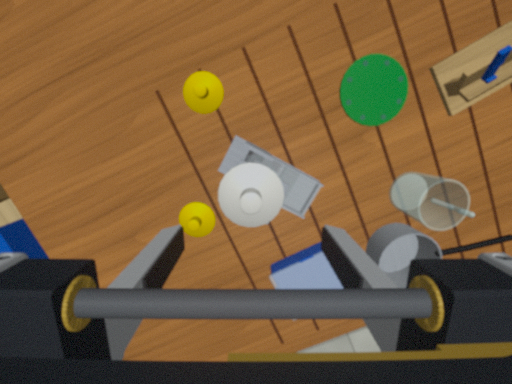

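Wrist view: the lid knob is at (251,202), over the chute. The tray runs down-right towards (300,195). Yellow lids are at (203,92) and (197,219). The knob centre measures (0.498,−0.255) with its top at z = 0.284.

jog_arm --targets '[[9.4,[-0.1,4,0.1],0],[9.4,[-0.1,8,0.1],0],[9.4,[-0.1,11,0.1],0],[9.4,[-0.1,12,0.1],0],[4,[-0.1,12,0.1],0],[2,[-0.1,12,0.1],0],[1.5,[-0.1,12,0.1],0],[1.5,[-0.1,12,0.1],0],[1.5,[-0.1,12,0.1],0]]' --grip_force 25

```text
time_s: 2.95
ee_pos: [0.4983, -0.2553, 0.2806]
eef_rot: [-1.572, 0.0, 1.149]
force: [-0.0, -0.8, -0.1]
grip_width: 0.0575
```

jog_arm --targets '[[1.5,[0,0,0],0],[1.5,[0,0,0],0],[1.5,[0,0,0],0],[1.5,[0,0,0],0],[1.5,[0,0,0],0],[1.5,[0,0,0],0],[1.5,[0,0,0],0]]'

```text
time_s: 3.65
ee_pos: [0.4982, -0.2552, 0.2799]
eef_rot: [-1.571, 0.0, 1.149]
force: [-0.5, -0.8, -1.0]
grip_width: 0.023
```

```bash
python3 - <<'E'
from h import *
o=ctrl.get_obs();print(o['ee_pos'],o['grip_width'],o['force'])
go(.4592,.0125,.36,66)
E
```

```text
[ 0.49815196 -0.25520786  0.27991498] 0.02303062502289243 [-0.50000237 -0.81691948 -0.98245674]
t 3.65 at [ 0.4982 -0.2552  0.2799] yaw 65.83 q6 -1.69 w 0.023 F [-0.5 -0.8 -1. ] -> shift [22.83 -8.01 14.52] turn -0.003
```

jog_arm --targets '[[1.5,[0,-1,0],0],[1.5,[0,-3,0],0],[1.5,[0,-5,0],0],[1.5,[3,-5,2],0],[1.5,[6.5,-5,4.2],0],[1.5,[10,-5,6.4],0],[1.5,[13.5,-5,8.6],0],[1.5,[17,-5,10.8],0],[1.5,[20,-5,12.8],0],[1.5,[22.8,-5,14.5],0]]'

```text
time_s: 4.65
ee_pos: [0.4586, 0.0138, 0.3308]
eef_rot: [-1.572, -0.0, 1.149]
force: [0.2, -0.2, -1.0]
grip_width: 0.0233
```

jog_arm --targets '[[1.5,[0,2,0],0],[1.5,[0,6,0],0],[1.5,[0,10,0],0],[1.5,[0,14,0],0],[1.5,[0,18,0],0],[1.5,[0,22,0],0],[1.5,[0,25,0],0],[1.5,[0,26.5,0],0],[1.5,[0,26.5,0],0]]'

```text
time_s: 5.55
ee_pos: [0.4585, 0.0122, 0.0637]
eef_rot: [-1.568, 0.001, 1.149]
force: [0.5, -0.1, -0.7]
grip_width: 0.0231
```

```bash
python3 - <<'E'
from h import *
go(.4592,.0125,.047,66)
c=shot('wrist'); d=shot('side')
P,uv=pts(d); H=cv2.cvtColor(d['img'],cv2.COLOR_RGB2HSV)[uv[:,1],uv[:,0]].astype(int)
o=ctrl.get_obs()['ee_pos']
q=P[(np.hypot(*(P[:,:2]-o[:2]).T)<.05)&(P[:,2]<.12)]
x,y=proj(d,o)[0].astype(int); save('pl',cv2.resize(d['img'][max(0,y-75):y+75,x-100:x+100],(800,600)))
E
```

```text
t 5.55 at [0.4585 0.0122 0.0637] yaw 65.83 q6 -1.2 w 0.0231 F [ 0.5 -0.1 -0.7] -> shift [ 0.05  1.67 -0.06] turn -0.003
```

View pics/pl.png

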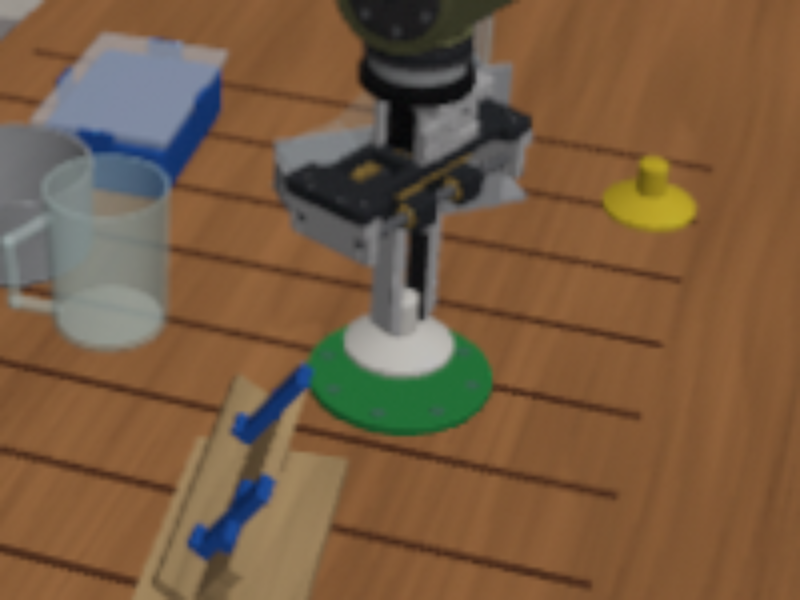

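The lid is upright in the jaws at (400,340), about 2 cm above the trivet centre. I'll lower it until it touches.

jog_arm --targets '[[1.5,[0,0.8,0],0],[1.5,[0,1.3,0],0],[1.5,[0,1.5,0],0],[1.5,[0,1.6,0],0],[1.5,[0,1.6,0],0],[1.5,[0,1.6,0],0]]'

```text
time_s: 6.25
ee_pos: [0.4593, 0.0122, 0.0491]
eef_rot: [-1.571, -0.0, 1.149]
force: [0.2, -0.2, -0.7]
grip_width: 0.0234
```

jog_arm --targets '[[1.5,[0,0.1,0],0],[1.5,[0,0.15,0],0],[1.5,[0,0.2,0],0],[1.5,[0,0.2,0],0]]'

```text
time_s: 6.65
ee_pos: [0.4592, 0.0122, 0.0468]
eef_rot: [-1.571, 0.0, 1.149]
force: [-0.2, -0.2, -1.3]
grip_width: 0.0232
```

jog_arm --targets '[[1.5,[0,0.1,0],0],[1.5,[0,0.15,0],0],[1.5,[0,0.15,0],0]]'

```text
time_s: 6.95
ee_pos: [0.4593, 0.0122, 0.0458]
eef_rot: [-1.571, -0.0, 1.149]
force: [-2.7, -0.1, 6.7]
grip_width: 0.0236
```

Contact. I'll open, rise, and head to a viewing pose by the easel.

jog_arm --targets '[[4,[0,0,0],0],[6,[0,0,0],0],[6,[0,0,0],0],[6,[0,0,0],0],[6,[0,-2,0],0],[6,[0,-5,0],0],[6,[0,-10,0],0],[6,[0,-15,0],0],[6,[0,-20,0],0],[6,[0,-22,0],0]]'

```text
time_s: 7.95
ee_pos: [0.46, 0.0122, 0.2701]
eef_rot: [-1.577, -0.002, 1.149]
force: [1.0, 0.4, -0.9]
grip_width: 0.0599
```

```bash
python3 - <<'E'
from h import *
go(.485,.29,.27,97)
E
```

```text
t 7.95 at [0.46   0.0122 0.2701] yaw 65.83 q6 -1.2 w 0.0599 F [ 1.   0.4 -0.9] -> shift [2.637e+01 2.000e-02 9.090e+00] turn -0.544
```

jog_arm --targets '[[6,[4,0,1.4],-0.1],[6,[8,0,2.8],-0.2],[6,[12,0,4.2],-0.3],[6,[16,0,5.6],-0.4],[6,[20,0,7],-0.5],[6,[24,0,8.3],-0.544],[6,[26.4,0,9.1],-0.544],[6,[26.4,0,9.1],-0.544],[6,[26.4,0,9.1],-0.544]]'

```text
time_s: 8.85
ee_pos: [0.4841, 0.2903, 0.265]
eef_rot: [-1.57, 0.0, 1.694]
force: [-0.5, 0.0, -0.0]
grip_width: 0.0603
```

```bash
python3 - <<'E'
from h import *
import pickle
go(.485,.29,.27,97)
c=shot('wrist'); pickle.dump(c,open('w2.pkl','wb')); s=shot('scene')
save('w2',c['img'])
for n,c in(('wrist',c),('scene',s)):
    hsv=cv2.cvtColor(c['img'],cv2.COLOR_RGB2HSV); P,uv=pts(c); H=hsv[uv[:,1],uv[:,0]].astype(int)
    b=(H[:,0]>105)&(H[:,0]<125)&(H[:,1]>100)&(abs(P[:,0]-.49)<.06)&(P[:,1]>.1)&(P[:,1]<.45)
    m=np.zeros(hsv.shape[:2],np.uint8); m[uv[b][:,1],uv[b][:,0]]=255
    k,l,st,ce=cv2.connectedComponentsWithStats(m)
    for i in range(1,k):
        if st[i,4]<30: continue
        q=P[b][l[uv[b][:,1],uv[b][:,0]]==i]; print(n,ce[i].round(),st[i,4],q.min(0).round(4),q.max(0).round(4),q.mean(0).round(4))
        t=q[q[:,2]>.098]; 
        if len(t): print('  tab',t.mean(0).round(4),t.min(0).round(4),t.max(0).round(4))
        p=q[(q[:,2]>.078)&(q[:,2]<.098)]
        if len(p)>5 and n=='wrist':print('  pin',cv2.minAreaRect(p[:,:2].astype(np.float32)), p.mean(0).round(4))
E
```

```text
t 8.85 at [0.4841 0.2903 0.265 ] yaw 97.05 q6 -1.22 w 0.0603 F [-0.5  0.  -0. ] -> shift [-0.04 -0.5  -0.08] turn 0.001
wrist [161. 188.] 464 [0.4736 0.1687 0.0633] [0.5185 0.1892 0.1128] [0.4936 0.1804 0.091 ]
  tab [0.481  0.1785 0.107 ] [0.4736 0.1687 0.0981] [0.4901 0.1876 0.1128]
  pin ((0.4941636025905609, 0.17912794649600983), (0.018797505646944046, 0.018687721341848373), 7.628070831298828) [0.4953 0.1811 0.0889]
wrist [248. 189.] 601 [0.4618 0.26   0.0641] [0.5065 0.3132 0.1135] [0.4812 0.2867 0.091 ]
  tab [0.469  0.2854 0.1073] [0.4618 0.2763 0.0982] [0.4779 0.2953 0.1135]
  pin ((0.4839944839477539, 0.28700411319732666), (0.015239532105624676, 0.05300917103886604), 5.393947124481201) [0.4821 0.2868 0.0888]
wrist [317. 191.] 285 [ 0.4701  0.3712 -0.0013] [0.5033 0.4134 0.0123] [0.4873 0.3918 0.0085]
scene [295. 139.] 76 [0.4638 0.2563 0.0633] [0.5039 0.3099 0.1157] [0.4839 0.2816 0.0902]
  tab [0.4714 0.2808 0.107 ] [0.4638 0.2708 0.0993] [0.4778 0.2914 0.1157]
scene [315. 138.] 34 [ 0.4755  0.3694 -0.0011] [0.5028 0.4042 0.016 ] [0.4887 0.3885 0.009 ]
scene [276. 159.] 55 [0.4761 0.1646 0.0634] [0.521  0.1837 0.1125] [0.4976 0.1736 0.089 ]
  tab [0.4853 0.1723 0.1058] [0.4761 0.1646 0.0991] [0.4954 0.1786 0.1125]
```

View pics/w2.png

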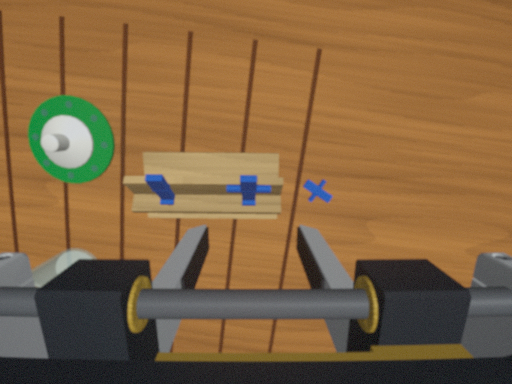

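Wrist view: (161,188) is narrow with no pins, so it is the plain latch. (248,189) has pins spanning 53 mm, so it is the target. (317,191) lies on the table and is the smaller look-alike. The lid stands on the trivet at (65,143). I'll confirm the latch in a crop.

```bash
python3 - <<'E'
from h import *
import pickle
c=pickle.load(open('w2.pkl','rb')); save('w2c',cv2.resize(c['img'][140:230,120:345],(800,320),interpolation=cv2.INTER_CUBIC))
go(.4695,.2855,.2,97.2)
E
```

```text
t 8.95 at [0.4843 0.2895 0.2655] yaw 96.96 q6 -1.22 w 0.0602 F [-0.1 -0.9  0.7] -> shift [-0.22  6.55  1.52] turn -0.004
```

View pics/w2c.png

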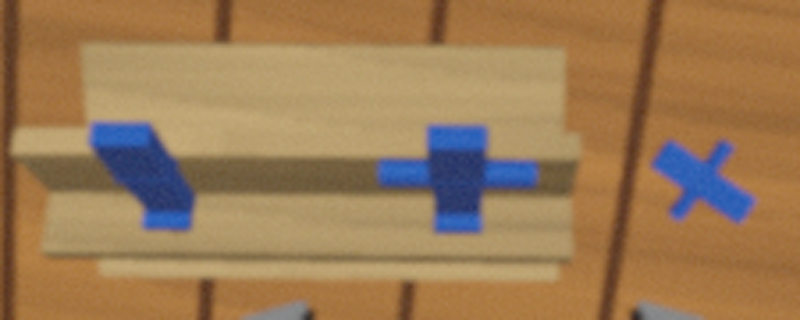

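The crop confirms it: the latch at (458,175) has the long pins. I'll descend and grip its tab.

jog_arm --targets '[[6,[-0.2,2,1.5],0],[6,[-0.2,6,1.5],0],[6,[-0.2,10,1.5],0],[6,[-0.2,13,1.5],0],[6,[-0.2,15,1.5],0],[6,[-0.2,15.4,1.5],0],[6,[-0.2,15.4,1.5],0],[6,[-0.2,15.4,1.5],0]]' --grip_force 12

```text
time_s: 9.75
ee_pos: [0.4703, 0.2864, 0.1128]
eef_rot: [-1.573, -0.001, 1.692]
force: [-0.1, -0.7, 0.2]
grip_width: 0.0601
```

```bash
python3 - <<'E'
from h import *
go(.4695,.2855,.11,97.2)
E
```

```text
t 9.75 at [0.4703 0.2864 0.1128] yaw 96.97 q6 -1.21 w 0.0601 F [-0.1 -0.7  0.2] -> shift [-0.09  0.28  0.09] turn -0.004
```

jog_arm --targets '[[4,[-0.1,0.3,0.1],0],[3,[-0.1,0.3,0.1],0],[2,[-0.1,0.3,0.1],0],[1.5,[-0.1,0.3,0.1],0],[1.5,[-0.1,0.3,0.1],0],[1.5,[-0.1,0.3,0.1],0],[1.5,[-0.1,0.3,0.1],0],[1.5,[-0.1,0.3,0.1],0],[1.5,[-0.1,0.3,0.1],0],[1.5,[-0.1,0.3,0.1],0]]'

```text
time_s: 10.75
ee_pos: [0.4688, 0.2855, 0.1084]
eef_rot: [-1.571, -0.0, 1.693]
force: [-0.3, -1.3, 0.5]
grip_width: 0.0199
```

jog_arm --targets '[[1.5,[0,-0.5,0],0],[1.5,[0,-2,0],0],[1.5,[0,-5,0],0],[1.5,[0,-9,0],0],[1.5,[0,-13,0],0],[1.5,[0,-17,0],0],[1.5,[0,-21,0],0],[1.5,[0,-24,0],0],[1.5,[0,-24,0],0]]'

```text
time_s: 11.65
ee_pos: [0.4692, 0.2857, 0.3531]
eef_rot: [-1.577, -0.002, 1.693]
force: [0.3, 0.6, -0.1]
grip_width: 0.0198
```

```bash
python3 - <<'E'
from h import *
o=ctrl.get_obs()
go(.4983,-.255,.36,-52)
for n in('side','scene'):
    c=shot(n); hsv=cv2.cvtColor(c['img'],cv2.COLOR_RGB2HSV); P,uv=pts(c); H=hsv[uv[:,1],uv[:,0]].astype(int)
    b=(H[:,0]>105)&(H[:,0]<125)&(H[:,1]>100)&(np.hypot(*(P[:,:2]-o['ee_pos'][:2]).T)<.09)&(P[:,2]>.23)&(P[:,2]<.4)
    q=P[b]-o['ee_pos']; Rm=T(o)[:3,:3]; q=q@Rm
    print(n,len(q),(q.min(0)*1e3).round(),(q.max(0)*1e3).round())
    for lo in range(-20,80,10):
        k=(q[:,1]*1e3>=lo)&(q[:,1]*1e3<lo+10)
        if k.any(): print(lo,k.sum(),(q[k].min(0)*1e3).round(),(q[k].max(0)*1e3).round())
E
```

```text
t 11.65 at [0.4692 0.2857 0.3531] yaw 97.01 q6 -1.21 w 0.0198 F [ 0.3  0.6 -0.1] -> shift [-54.02  -0.85   3.7 ] turn 2.601
side 106 [-10.  14. -42.] [30. 50. -9.]
10 30 [  8.  14. -19.] [30. 20. -9.]
20 17 [  5.  20. -24.] [ 28.  28. -10.]
30 25 [ -9.  32. -41.] [ 11.  40. -22.]
40 33 [-10.  40. -42.] [ 10.  49. -24.]
50 1 [  6.  50. -31.] [  6.  50. -31.]
scene 95 [-30.  -1. -39.] [24. 49. -1.]
-10 1 [ 4. -1. -2.] [ 4. -1. -2.]
0 7 [-5.  2. -9.] [ 6.  8. -1.]
10 25 [-28.  10. -18.] [ 9. 20. -3.]
20 31 [-30.  20. -26.] [ 24.  28. -10.]
30 13 [-10.  31. -36.] [  2.  40. -18.]
40 18 [-10.  40. -39.] [  4.  49. -22.]
```

jog_arm --targets '[[1.5,[-3,-2,0.2],0.14],[1.5,[-6,-5,0.4],0.29],[1.5,[-9,-5,0.6],0.43],[1.5,[-12,-5,0.8],0.58],[1.5,[-15,-5,1],0.72],[1.5,[-18,-5,1.2],0.87],[1.5,[-21,-5,1.4],1.01],[1.5,[-24,-5,1.6],1.15],[1.5,[-27,-5,1.8],1.3],[1.5,[-30,-5,2],1.44]]'

```text
time_s: 12.75
ee_pos: [0.4852, -0.016, 0.397]
eef_rot: [-1.57, 0.002, 0.247]
force: [0.8, 0.0, -0.6]
grip_width: 0.02
```

```bash
python3 - <<'E'
from h import *
go(.4983,-.255,.40,-52)
E
```

```text
t 12.75 at [ 0.4852 -0.016   0.397 ] yaw 14.14 q6 -0.36 w 0.02 F [ 0.8  0.  -0.6] -> shift [ -4.57  -0.31 -23.5 ] turn 1.154
```

jog_arm --targets '[[1.5,[-0.6,-0.3,-2.8],0.13],[1.5,[-1.2,-0.3,-5.6],0.27],[1.5,[-1.8,-0.3,-8.4],0.41],[1.5,[-2.4,-0.3,-11.2],0.55],[1.5,[-2.8,-0.3,-14],0.68],[1.5,[-3.3,-0.3,-16.8],0.82],[1.5,[-3.8,-0.3,-19.6],0.96],[1.5,[-4.3,-0.3,-22],1.08],[1.5,[-4.6,-0.3,-23.5],1.15],[1.5,[-4.6,-0.3,-23.5],1.15]]'

```text
time_s: 13.75
ee_pos: [0.4995, -0.2552, 0.3993]
eef_rot: [-1.572, 0.003, -0.9]
force: [-0.4, 1.1, -0.7]
grip_width: 0.02
```

```bash
python3 - <<'E'
from h import *
import pickle
go(.4983,-.255,.40,-52)
w=shot('wrist'); s=shot('scene'); d=shot('side'); pickle.dump((w,s,d),open('v3.pkl','wb'))
def crop(c,n=70,m=52):
    x,y=proj(c,[.4983,-.255,.26])[0].astype(int); y=max(m,y);x=max(n,x);return cv2.resize(c['img'][y-m:y+m,x-n:x+n],(400,297))
print(proj(w,[.4983,-.255,.242]))
save('v3',np.vstack([np.hstack([crop(w),crop(s)]),np.hstack([crop(d),cv2.resize(w['img'],(400,300))[:297]])]))
E
```

```text
t 13.75 at [ 0.4995 -0.2552  0.3993] yaw -51.57 q6 0.36 w 0.02 F [-0.4  1.1 -0.7] -> shift [-0.09 -0.07 -0.08] turn 0.008
[[253.51908215 194.13033439]]
```

View pics/v3.png

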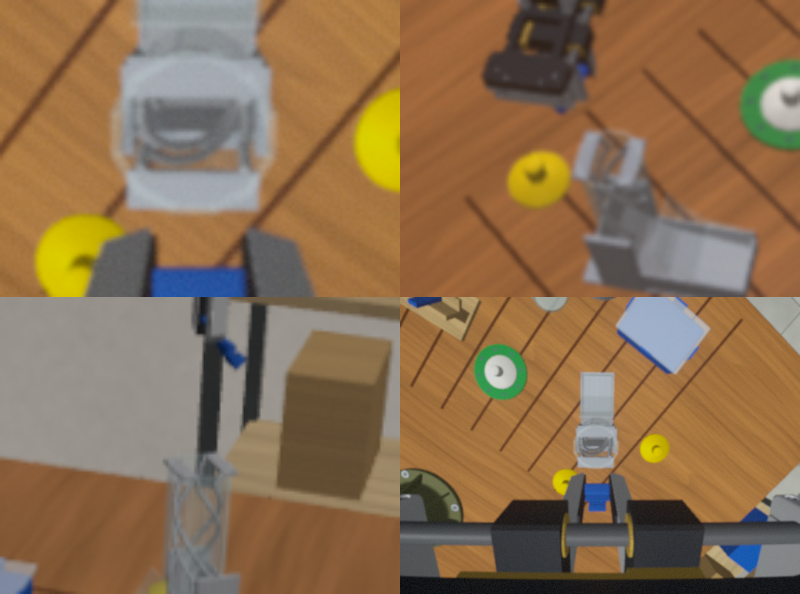

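The view shows the tube top in the wrist crop (upper left): two pale plates with the slot between them at about (193,135). The chute's x axis lines up with the image vertical, so the yaw is close. The latch hangs tilted in the jaws, with the flap towards the chute's −x side. Next I'll measure the mouth precisely.

```bash
python3 - <<'E'
from h import *
import pickle
w,s,d=pickle.load(open('v3.pkl','rb'))
for c in (w,s,d):
    P,uv=pts(c); m=(np.hypot(P[:,0]-.4983,P[:,1]+.255)<.055)&(P[:,2]>.232)&(P[:,2]<.252)
    q=P[m]; print(len(q)); 
    if len(q)<8: continue
    print(np.percentile(q[:,2],[5,50,95]).round(4),cv2.minEnclosingCircle(q[:,:2].astype(np.float32)))
    rc=cv2.minAreaRect(q[:,:2].astype(np.float32)); print(rc)
    # plates in chute frame yaw 38
    for yw in (37,38,39):
        a=np.radians(yw); e=np.array([[np.cos(a),np.sin(a)],[-np.sin(a),np.cos(a)]]); L=q[:,:2]@e.T
        mid=np.array([.4983,-.255])@e.T; h,ed=np.histogram((L[:,0]-mid[0])*1e3,bins=np.arange(-45,46,3)); print(yw,dict(zip(ed[:-1].astype(int).tolist(),h.tolist())))
# tray edges yaw from wrist: low points
P,uv=pts(w); a=np.radians(38);ex=np.array([np.cos(a),np.sin(a)]);ey=np.array([-np.sin(a),np.cos(a)])
r=P[:,:2]-[.4983,-.255]; X=r@ex;Y=r@ey
hs=cv2.cvtColor(w['img'],cv2.COLOR_RGB2HSV)[uv[:,1],uv[:,0]]
m=(X>.06)&(X<.13)&(abs(Y)<.06)&(P[:,2]>.012)&(hs[:,1]<60)
for x0 in np.arange(.06,.13,.01):
    k=m&(X>=x0)&(X<x0+.01)
    if k.any(): print(round(x0,3),k.sum(),'Y',(np.percentile(Y[k],[1,99])*1e3).round(1),'z',np.median(P[k,2]).round(3))
g=cv2.cvtColor(w['img'],cv2.COLOR_RGB2GRAY)
np.set_printoptions(linewidth=250); print(g[150:222:1,[245,250,255]].T)
for r in(165,170,208,212): print(r,g[r,215:290])
print(w['c2w'][:3,:3].round(4))
E
```

```text
1693
[0.2385 0.2417 0.2429] ((0.4982095956802368, -0.250552773475647), 0.041088663041591644)
((0.4981321394443512, -0.2505750358104706), (0.0672573447227478, 0.06666263192892075), 39.055633544921875)
37 {-45: 0, -42: 0, -39: 0, -36: 0, -33: 15, -30: 95, -27: 102, -24: 113, -21: 111, -18: 116, -15: 131, -12: 57, -9: 46, -6: 23, -3: 21, 0: 19, 3: 20, 6: 21, 9: 21, 12: 31, 15: 35, 18: 130, 21: 118, 24: 122, 27: 129, 30: 116, 33: 95, 36: 6, 39: 0, 42: 0}
38 {-45: 0, -42: 0, -39: 0, -36: 0, -33: 15, -30: 88, -27: 116, -24: 100, -21: 118, -18: 113, -15: 136, -12: 51, -9: 49, -6: 23, -3: 20, 0: 20, 3: 20, 6: 20, 9: 19, 12: 32, 15: 43, 18: 110, 21: 136, 24: 119, 27: 116, 30: 140, 33: 79, 36: 10, 39: 0, 42: 0}
39 {-45: 0, -42: 0, -39: 0, -36: 0, -33: 15, -30: 85, -27: 108, -24: 112, -21: 114, -18: 117, -15: 132, -12: 54, -9: 47, -6: 25, -3: 18, 0: 22, 3: 19, 6: 21, 9: 19, 12: 34, 15: 40, 18: 108, 21: 138, 24: 113, 27: 122, 30: 141, 33: 77, 36: 12, 39: 0, 42: 0}
294
[0.2345 0.2414 0.2458] ((0.4999965727329254, -0.2543202340602875), 0.04086094722151756)
((0.5005035400390625, -0.2531689107418060
[... 3396 characters left out ...]
123]
208 [128 132 130 128 128 127 128 130 132 131 134 143 160 175 181 181 174 172 171 168 168 171 169 170 170 168 171 169 170 169 169 169 170 168 168 166 169 168 168 170 167 167 167 167 168 170 168 167 168 167 166 167 168 169 171 176 179 177 160 141 124 116
 122 122 123 125 122 117 101  84  79  87 103 120 125]
212 [131 130 133 131 130 132 129 132 118 108  92  94 130 160 174 180 182 182 183 183 179 179 175 174 170 171 171 170 169 169 168 169 172 169 169 171 171 168 168 170 170 168 168 169 171 168 167 167 172 174 176 176 179 178 178 179 174 165 152 135 125 124
 120 114 105  87  80  76  93 108 119 123 127 126 127]
[[ 0.6224  0.758   0.1949]
 [-0.7827  0.604   0.1501]
 [-0.0039 -0.246   0.9693]]
```

```bash
python3 - <<'E'
from h import *
import pickle
V=pickle.load(open('v3.pkl','rb')); a=np.radians(38);ex=np.array([np.cos(a),np.sin(a)]);ey=np.array([-np.sin(a),np.cos(a)])
o=np.array([.4995,-.2552,.3993])
print('tcp X,Y rel ref',((o[:2]-[.4983,-.255])@ex*1e3).round(1),((o[:2]-[.4983,-.255])@ey*1e3).round(1))
for n,c in zip('wsd',V):
    P,uv=pts(c); r=P[:,:2]-[.4983,-.255]; L=np.c_[r@ex,r@ey,P[:,2]]*1e3
    H=cv2.cvtColor(c['img'],cv2.COLOR_RGB2HSV)[uv[:,1],uv[:,0]].astype(int)
    b=(H[:,0]>105)&(H[:,0]<125)&(H[:,1]>90)&(abs(L[:,0])<70)&(abs(L[:,1])<50)&(L[:,2]>320)
    q=L[b]; print(n,len(q))
    for lo in range(330,420,8):
        k=(q[:,2]>=lo)&(q[:,2]<lo+8)
        if k.sum()>1: print('  z',lo,k.sum(),'X',q[k,0].min().round(1),q[k,0].max().round(1),'Y',q[k,1].min().round(1),q[k,1].max().round(1))
    m=(abs(L[:,0])<45)&(abs(L[:,1])<45)&(L[:,2]>236)&(L[:,2]<250)&(H[:,1]<70); t=L[m]
    print('  mouth X',np.percentile(t[:,0],[1,99]).round(1),'Y',np.percentile(t[:,1],[1,99]).round(1))
E
```

```text
tcp X,Y rel ref 0.8 -0.9
w 1472
  z 354 195 X -37.9 -28.4 Y -7.1 8.9
  z 362 41 X -28.2 -22.5 Y -7.2 9.2
  z 370 40 X -22.6 -18.9 Y -7.0 9.0
  z 378 97 X -16.8 -11.7 Y -10.3 11.4
  z 386 73 X -11.6 -4.3 Y -9.4 10.6
  z 394 459 X -7.2 8.0 Y -9.3 10.7
  z 402 111 X -3.2 8.8 Y -9.3 11.0
  z 410 8 X 5.1 8.9 Y 10.6 10.7
  mouth X [-29.1  35.7] Y [-27.2  34.2]
s 13
  z 394 4 X 5.6 7.4 Y 1.2 7.7
  z 402 7 X 1.6 7.0 Y -2.5 7.9
  mouth X [-28.5  34.7] Y [-33.6  27.2]
d 57
  z 346 4 X -32.2 -27.0 Y 3.3 7.5
  z 354 17 X -36.2 -20.1 Y -7.0 11.3
  z 362 12 X -26.9 -13.5 Y -8.2 11.8
  z 370 6 X -13.3 -6.4 Y -2.8 28.4
  z 378 10 X -13.8 -5.4 Y 10.5 28.2
  z 394 5 X 4.7 10.1 Y -7.7 -1.1
  z 402 2 X 3.8 7.0 Y -10.1 -10.1
  mouth X [-27.5  38.4] Y [-32.1  38.5]
```

jog_arm --targets '[[1.5,[-0.2,0,1.4],0.01],[1.5,[-0.2,0,2.7],0.01],[1.5,[-0.2,3,2.7],0.01],[1.5,[-0.2,6,2.7],0.01],[1.5,[-0.2,8,2.7],0.01],[1.5,[-0.2,8.4,2.7],0.01],[1.5,[-0.2,8.4,2.7],0.01]]' --grip_force 5

```text
time_s: 14.6
ee_pos: [0.5199, -0.2348, 0.3176]
eef_rot: [-1.571, 0.0, -0.906]
force: [-0.4, 0.1, -0.4]
grip_width: 0.0199
```

```bash
cat >> h.py <<'E'
REF=np.array([.4983,-.255])
def look():
    go(.4983,-.255,.3,-52); a=np.radians(38);ex=np.array([np.cos(a),np.sin(a)]);ey=np.array([-np.sin(a),np.cos(a)])
    o=ctrl.get_obs()['ee_pos']; print('tcp XYZ',((o[:2]-REF)@ex*1e3).round(1),((o[:2]-REF)@ey*1e3).round(1),(o[2]*1e3).round(1))
    out=[]
    for n in('wrist','side','scene'):
        c=shot(n); out.append(c); P,uv=pts(c); r=P[:,:2]-REF; L=np.c_[r@ex,r@ey,P[:,2]]*1e3
        H=cv2.cvtColor(c['img'],cv2.COLOR_RGB2HSV)[uv[:,1],uv[:,0]].astype(int)
        q=L[(H[:,0]>105)&(H[:,0]<125)&(H[:,1]>90)&(abs(L[:,0])<70)&(abs(L[:,1])<50)&(L[:,2]>150)]
        print(n,len(q))
        for lo in range(180,340,8):
            k=(q[:,2]>=lo)&(q[:,2]<lo+8)
            if k.sum()>1: print('  z',lo,k.sum(),'X',q[k,0].min().round(1),q[k,0].max().round(1),'Y',q[k,1].min().round(1),q[k,1].max().round(1))
        t=L[(abs(L[:,0])<45)&(abs(L[:,1])<45)&(L[:,2]>236)&(L[:,2]<247)&(H[:,1]<70)]
        if len(t): print('  mouth X',np.percentile(t[:,0],[1,99]).round(1),'Y',np.percentile(t[:,1],[1,99]).round(1))
    return out
def crop(c,n=70,m=52,p=(.4983,-.255,.26)):
    x,y=proj(c,p)[0].astype(int); y=min(max(m,y),384-m);x=max(n,x);return cv2.resize(c['img'][y-m:y+m,x-n:x+n],(400,297))
E
python3 - <<'E'
from h import *
w,d,s=look()
save('v4',np.vstack([np.hstack([crop(w,110,82),crop(s)]),np.hstack([crop(d),crop(d,40,30)])]))
E
```

```text
t 14.6 at [ 0.5199 -0.2348  0.3176] yaw -51.89 q6 0.42 w 0.0199 F [-0.4  0.1 -0.4] -> shift [ 0.26  1.77 -2.94] turn 0.002
tcp XYZ 29.4 2.6 317.6
wrist 1443
  z 268 83 X -8.2 -2.8 Y -3.5 12.5
  z 276 132 X -9.2 3.1 Y -3.4 12.4
  z 284 42 X 3.1 8.6 Y -3.6 12.7
  z 292 78 X 8.7 15.0 Y -6.7 15.0
  z 300 68 X 14.1 20.0 Y -5.4 13.4
  z 308 110 X 19.5 35.4 Y -5.9 14.2
  z 316 506 X 24.2 36.9 Y -5.9 14.3
  z 324 13 X 28.9 37.5 Y 14.1 14.4
  mouth X [-30.1  36.1] Y [-25.6  32.2]
side 52
  z 268 8 X -4.8 5.5 Y 5.1 13.2
  z 276 16 X -9.1 10.5 Y -4.8 14.8
  z 284 2 X 11.7 14.9 Y 9.4 10.0
  z 292 11 X 13.9 22.2 Y 14.2 35.0
  z 300 8 X 13.8 22.5 Y 13.3 29.8
  z 316 4 X 34.2 37.5 Y -2.6 1.5
  mouth X [-28.6  38. ] Y [-32.2  37.1]
scene 8
  z 316 7 X 28.1 34.4 Y 3.6 10.4
  mouth X [-28.   34.6] Y [-33.9  26.2]
```

View pics/v4.png

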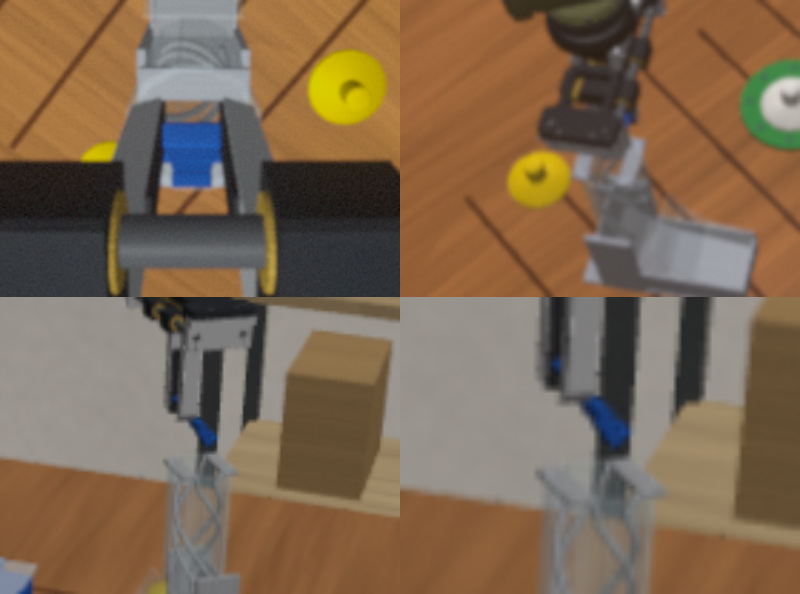

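The latch sits just above the slot, flap end towards the −x side and inside the slot's width. It needs about 1.8 mm along the slot. I'll lower the flap in.

jog_arm --targets '[[1.5,[0.18,0.5,0],0],[1.5,[0.18,1.5,0],0],[1.5,[0.18,2.5,0],0],[1.5,[0.18,3.3,0],0],[1.5,[0.18,3.8,0],0],[1.5,[0.18,3.8,0],0],[1.5,[0.18,3.8,0],0]]'

```text
time_s: 15.45
ee_pos: [0.5208, -0.2369, 0.2796]
eef_rot: [-1.571, -0.0, -0.907]
force: [0.4, -0.4, -0.0]
grip_width: 0.0201
```

jog_arm --targets '[[1.5,[0,0,-0.3],0],[1.5,[0,0,-0.6],0],[1.5,[0,0,-0.9],0],[1.5,[0,0,-1.2],0],[1.5,[0,0,-1.5],0],[1.5,[0,0,-1.8],0],[1.5,[0,0,-2.1],0],[1.5,[0,0,-2.4],0],[1.5,[0,0,-2.7],0],[1.5,[0,0,-2.7],0]]' --grip_force 4

```text
time_s: 16.45
ee_pos: [0.4992, -0.2537, 0.2795]
eef_rot: [-1.571, -0.0, -0.907]
force: [0.3, 0.4, -0.4]
grip_width: 0.0201
```

```bash
python3 - <<'E'
from h import *
w,d,s=look()
save('v5',np.vstack([np.hstack([crop(w,110,82),crop(s,40,30)]),np.hstack([crop(d),crop(d,40,30)])]))
E
```

```text
t 16.45 at [ 0.4992 -0.2537  0.2795] yaw -51.98 q6 0.37 w 0.0201 F [ 0.3  0.4 -0.4] -> shift [ 0.05 -2.05 -0.15] turn 0.0
tcp XYZ 1.5 0.5 279.5
wrist 1073
  z 228 19 X -5.9 -4.8 Y -4.7 9.5
  z 236 19 X -4.1 -3.1 Y -4.5 10.1
  z 244 21 X -2.1 -1.1 Y -5.0 9.8
  z 252 57 X -0.3 2.0 Y -8.1 12.4
  z 260 31 X 1.9 4.2 Y -7.6 11.6
  z 268 62 X 3.9 6.7 Y -8.0 12.0
  z 276 500 X -1.1 7.8 Y -8.0 12.1
  z 284 14 X 0.3 9.6 Y -7.9 12.2
  mouth X [-29.2  36. ] Y [-27.7  34.7]
side 63
  z 228 8 X -12.2 2.5 Y -4.0 33.1
  z 236 14 X -10.7 10.7 Y -3.6 38.3
  z 244 9 X -6.6 0.8 Y -4.9 26.8
  z 252 18 X -6.8 2.8 Y -19.6 30.7
  z 260 4 X -4.5 3.8 Y -12.0 13.8
  z 268 4 X 3.9 11.7 Y -12.7 11.3
  z 276 6 X 4.2 9.4 Y -10.7 1.9
  mouth X [-28.6  35.8] Y [-30.5  36.2]
scene 10
  z 276 6 X 2.0 6.9 Y -2.0 10.6
  mouth X [-21.1  35.2] Y [-34.   27.3]
```

View pics/v5.png

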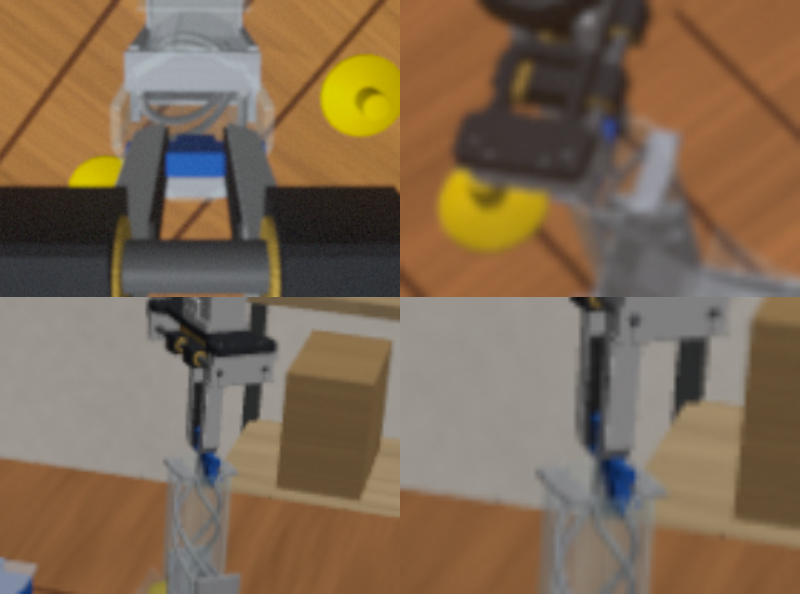

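The latch has swung most of the way upright (about 13° of tilt left), with its flap in the slot. I'll push a little further, then come back to the centre.

jog_arm --targets '[[1.5,[0,0,-0.3],0],[1.5,[0,0,-0.6],0],[1.5,[0,0,-0.9],0],[1.5,[0,0,-1.0],0],[1.5,[0,0,-1.0],0],[1.5,[0,0,-0.6],0],[1.5,[0,0,-0.2],0],[1.5,[0,0,0],0],[1.5,[0,0,0],0]]'

```text
time_s: 17.5
ee_pos: [0.4997, -0.2532, 0.2793]
eef_rot: [-1.571, 0.0, -0.907]
force: [-1.1, 0.0, -0.0]
grip_width: 0.0201
```

```bash
python3 - <<'E'
from h import *
w,d,s=look()
E
```

```text
t 17.5 at [ 0.4997 -0.2532  0.2793] yaw -51.94 q6 0.37 w 0.0201 F [-1.1  0.  -0. ] -> shift [ 0.06 -2.07 -0.22] turn 0.001
tcp XYZ 2.2 0.6 279.3
wrist 1672
  z 220 41 X 6.0 6.8 Y -5.5 9.8
  z 228 63 X 6.2 7.3 Y -6.0 10.2
  z 236 68 X 6.4 7.2 Y -5.8 10.7
  z 244 68 X 6.5 7.7 Y -5.6 25.2
  z 252 214 X 0.5 8.0 Y -24.2 29.0
  z 260 126 X 6.3 10.4 Y -8.0 12.6
  z 268 149 X -4.6 11.7 Y -19.7 23.7
  z 276 555 X -1.7 11.6 Y -19.7 24.0
  z 284 11 X 0.6 10.7 Y 12.1 12.2
  z 292 2 X 6.1 8.5 Y 12.1 12.1
  mouth X [-29.3  36. ] Y [-27.7  34.5]
side 80
  z 220 4 X -23.0 -15.8 Y -23.6 -19.8
  z 228 4 X -0.4 6.7 Y 4.7 10.7
  z 236 23 X -17.2 15.3 Y -18.4 37.9
  z 244 10 X -0.3 9.8 Y 2.6 26.0
  z 252 23 X -0.3 9.3 Y -20.9 29.5
  z 260 5 X 3.0 8.9 Y -9.5 15.6
  z 268 2 X 5.3 8.7 Y -10.0 -2.5
  z 276 8 X 2.4 13.8 Y -10.5 15.5
  mouth X [-27.9  38.8] Y [-30.5  38.5]
scene 19
  z 228 2 X 0.6 3.5 Y -9.2 -8.9
  z 236 2 X 1.8 4.5 Y -9.4 -8.6
  z 252 4 X 2.0 6.7 Y -24.2 -18.1
  z 260 2 X 4.0 7.6 Y -22.1 9.5
  z 268 2 X 4.0 5.1 Y 4.4 9.4
  z 276 6 X 1.5 6.2 Y 2.6 8.5
  mouth X [-21.4  34.2] Y [-34.3  27.7]
```

The latch is upright, its pin centred to about 1 mm. I'll lower the pin into the V while watching the force.

jog_arm --targets '[[1.5,[-0.05,0.3,0.05],0],[1.5,[-0.05,0.6,0.05],0],[1.5,[-0.05,0.9,0.05],0],[1.5,[-0.05,1.1,0.05],0],[1.5,[-0.05,1.2,0.05],0],[1.5,[-0.05,1.2,0.05],0]]'

```text
time_s: 18.25
ee_pos: [0.4995, -0.2528, 0.2673]
eef_rot: [-1.571, 0.0, -0.907]
force: [-1.2, -0.2, -1.1]
grip_width: 0.0198
```

```bash
python3 - <<'E'
from h import *
w,d,s=look()
save('v6',np.vstack([np.hstack([crop(w,70,52,(.4983,-.255,.242)),crop(s,40,30)]),np.hstack([crop(d,60,45),crop(d,30,22,(.499,-.252,.245))])]))
E
```

```text
t 18.25 at [ 0.4995 -0.2528  0.2673] yaw -51.97 q6 0.37 w 0.0198 F [-1.2 -0.2 -1.1] -> shift [ 0.1  -3.27 -0.23] turn 0.001
tcp XYZ 2.3 1.0 267.3
wrist 1674
  z 204 27 X 6.2 6.9 Y -4.3 10.3
  z 212 55 X 6.4 7.1 Y -5.0 10.1
  z 220 65 X 6.3 7.3 Y -5.4 10.7
  z 228 76 X 6.5 7.6 Y -5.8 10.4
  z 236 155 X 0.1 8.1 Y -23.8 29.4
  z 244 151 X 0.5 10.2 Y -24.2 29.3
  z 252 141 X 6.1 11.9 Y -19.0 24.1
  z 260 161 X -4.7 12.2 Y -19.2 24.4
  z 268 470 X -1.2 12.3 Y -19.0 24.3
  z 276 12 X 4.4 10.5 Y 12.5 12.7
  mouth X [-29.3  36.1] Y [-27.7  34.4]
side 62
  z 220 2 X -20.6 9.8 Y -16.0 36.0
  z 228 9 X -20.1 20.7 Y -25.6 41.4
  z 236 23 X -0.9 15.3 Y -19.7 35.5
  z 244 16 X 1.5 9.9 Y -9.9 28.6
  z 252 4 X 7.7 9.8 Y -5.9 -2.0
  z 260 3 X 7.7 9.7 Y -3.7 1.4
  z 268 3 X 5.9 7.1 Y -8.8 -5.5
  mouth X [-28.   38.4] Y [-28.5  36.8]
scene 19
  z 220 3 X 3.3 5.3 Y -10.2 -6.6
  z 236 2 X 1.3 6.8 Y -24.6 -15.5
  z 244 2 X 6.2 6.9 Y -23.0 -20.1
  z 260 3 X 5.2 5.4 Y 4.1 7.5
  z 268 5 X 2.3 5.9 Y -0.7 8.1
  mouth X [-8.4 34.9] Y [-34.6  26.6]
```

View pics/v6.png

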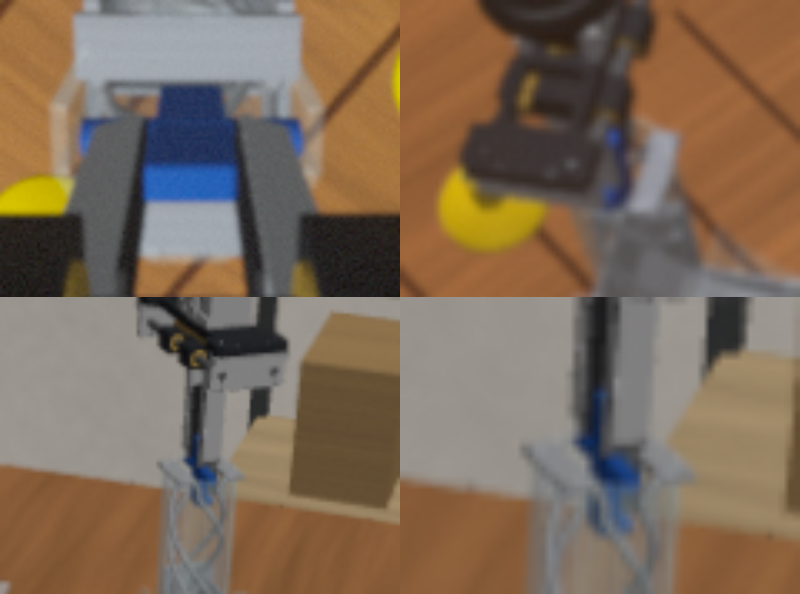

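The pin sits at the mouth. Its ends at x = 80 and 303 in the wrist crop lie symmetrically within the tube walls (about 65 to 312), and the latch is upright. I'll lower a bit more.

jog_arm --targets '[[1.5,[0,0.2,0.05],0],[1.5,[0,0.35,0.05],0],[1.5,[0,0.4,0.05],0],[1.5,[0,0.4,0.05],0]]'

```text
time_s: 18.8
ee_pos: [0.4999, -0.2524, 0.2633]
eef_rot: [-1.571, 0.0, -0.907]
force: [0.6, 0.3, 0.2]
grip_width: 0.02
```

jog_arm --targets '[[3.5,[0,0,0],0],[3.5,[0,0,0],0],[3.5,[0,0,0],0],[3.5,[0,0,0],0],[3.5,[0,-1,0],0],[3.5,[0,-4,0],0],[3.5,[0,-8,0],0],[3.5,[0,-10,0],0],[3.5,[0,-10,0],0],[3.5,[0,-10,0],0]]'

```text
time_s: 19.8
ee_pos: [0.4999, -0.2524, 0.3633]
eef_rot: [-1.571, -0.0, -0.907]
force: [-0.4, 0.0, -1.0]
grip_width: 0.035
```

```bash
python3 - <<'E'
from h import *
import pickle
go(.4983,-.255,.4,-52); a=np.radians(38);ex=np.array([np.cos(a),np.sin(a)]);ey=np.array([-np.sin(a),np.cos(a)])
C=[shot(n) for n in('wrist','side','scene')]; pickle.dump(C,open('v7.pkl','wb'))
for c in C:
    P,uv=pts(c); r=P[:,:2]-REF; L=np.c_[r@ex,r@ey,P[:,2]]*1e3
    H=cv2.cvtColor(c['img'],cv2.COLOR_RGB2HSV)[uv[:,1],uv[:,0]].astype(int)
    k=(H[:,0]>105)&(H[:,0]<125)&(H[:,1]>80)&(abs(L[:,0]-40)<120)&(abs(L[:,1])<60)
    if k.any(): print(k.sum(),L[k].min(0).round(),L[k].max(0).round(),np.median(L[k],0).round(),uv[k].mean(0))
w,d,s=C; p=(.565,-.2,.03)
save('v7',np.vstack([np.hstack([crop(w,70,52,p),crop(s,60,45,p)]),np.hstack([crop(d,60,45,p),crop(w,25,19,p)])]))
E
```

```text
t 19.8 at [ 0.4999 -0.2524  0.3633] yaw -51.97 q6 0.37 w 0.035 F [-0.4  0.  -1. ] -> shift [ 0.11 -3.67 -0.28] turn 0.001
1159 [ 15. -59.  41.] [125.  57. 481.] [ 26.   2. 476.] [256.35461605 268.30025884]
43 [66. -1. 27.] [125.  41.  58.] [103.  32.  50.] [272.76744186 204.37209302]
112 [ 72. -33.  37.] [128.  10.  63.] [ 97. -13.  50.] [208.4375     247.48214286]
```

View pics/v7.png

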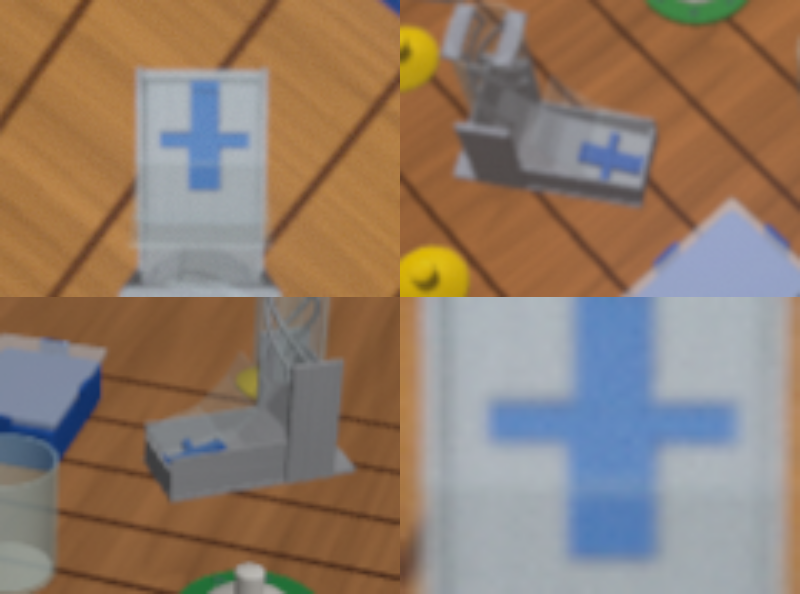

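The latch lies in the tray, with its pin across at about (205,140), its flap end at the lip, and the fingers clear. I'll let it settle, do a last lid check, then hand in.

jog_arm --targets '[[3.5,[0,-3,0],0],[3.5,[0,-3,0],0],[3.5,[0,-3,0],0],[3.5,[0,-3,0],0],[3.5,[0,-3,0],0]]'

```text
time_s: 20.45
ee_pos: [0.4998, -0.2524, 0.3924]
eef_rot: [-1.571, 0.001, -0.907]
force: [-0.5, -0.6, -0.4]
grip_width: 0.035
```

```bash
python3 - <<'E'
from h import *
for n in('scene','side'):
    c=shot(n); P,uv=pts(c); H=cv2.cvtColor(c['img'],cv2.COLOR_RGB2HSV)[uv[:,1],uv[:,0]].astype(int)
    k=(np.hypot(P[:,0]-.459,P[:,1]-.0125)<.06)&(H[:,1]<60)
    for nm,m in(('lid',k),('knob',k&(P[:,2]>.03)),('plain',(H[:,0]>105)&(H[:,0]<125)&(H[:,1]>100)&(P[:,2]>.05)&(P[:,2]<.15)&(abs(P[:,1]-.175)<.05)&(abs(P[:,0]-.5)<.05))): print(n,nm,m.sum(),P[m].min(0).round(3),P[m].max(0).round(3))
print(ctrl.hand_in())
E
```

```text
scene lid 337 [ 0.418 -0.03   0.003] [0.501 0.05  0.054]
scene knob 49 [ 0.45  -0.004  0.032] [0.474 0.019 0.054]
scene plain 55 [0.479 0.165 0.063] [0.518 0.181 0.115]
side lid 415 [ 0.424 -0.041  0.006] [0.498 0.051 0.054]
side knob 84 [0.45  0.002 0.03 ] [0.473 0.027 0.054]
side plain 118 [0.475 0.166 0.058] [0.521 0.19  0.115]
the job is handed in; nothing more can be done
None
```

The job is done and handed in at about 20.5 s of robot time, with the gripper open and clear of everything.

**What I did:** I set the white lid, knob up, on the trivet. I then took the long-pinned latch from the easel by its tab and pushed it upright against the slot's plate. I dropped it through the slot with its hook side facing the chute's −x.

**Last checks:**
- **Lid:** it stands upright and centred on the trivet; the top of its knob measures about 50 mm up, as expected.
- **Plain latch:** it is still on the easel, where it was.
- **Pinned latch:** it lies in the tray with its pin across and its flap end at the lip.
- **Pan, jug and lunchbox:** I didn't measure them again. No move went near them.

**Unconfirmed:** the hook lip was too small to see in the pictures. That the latch lies hook side up follows from how it went into the slot and from it coming out flap first.

**Disagreement:** the cameras differed by about 4 mm on the slot's position along its length. I went mostly by the wrist and side views, and the pin went in without contact force.

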